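Clamp the dental cast with the lift-and-turn lever

ROBOT

A 7-joint arm with a two-finger parallel gripper is mounted at the origin on a cart in front of the work surface, level with it; the furniture and walls round the work are solid. World frame = base frame: x ahead of the robot, y to its left, z up, the work surface at z = 0. Lengths are in m, angles in rad, forces in N, time in s.
With the tool pointing down it reaches from about 0.4 to 0.85 m from the base axis. Payload 4.5 kg.
Tool frame: the origin (TCP) lies at the centre of the arm's flange, where the gripper is bolted on; the fingertips stand r.tcp_to_tips ahead of it and the grasp point (between the pads) lies 147 mm ahead of it (r.tcp_to_tips is the distance from the TCP to the fingertips, in m); x points along the fingers, y is the direction in which the jaws open and shut, and the axes are right-handed (so a half turn about x gives the same grasp; the last joint's range is limited). The gripper opens to 88 mm and grips with 3 to 60 N. Pads are 18 mm wide; open, the fingers measure 123 mm over their backs; the gripper's body (75 mm by 187 mm) begins 45 mm behind the grasp point.
Start: joints at [-1.258, 0.689, -0.195, 1.565, 0.157, 0.902, -0.215], TCP at [0.172, 0.601, 0.405] pointing down, gripper open.
Joint ranges: [-3.01, 3.01], [-0.46, 2.08], [-1.47, 1.51], [0.13, 2.56], [-1, 4.14], [0.04, 2.09], [-2.66, 2.66]. Speed limits (rad/s): [2.57, 2.57, 3.14, 3.14, 3.14, 3.14, 3.14].

INTERFACE

Orientations are given as a unit quaternion [x, y, z, w].
In Python, from plant import r, eyes gives the robot as it stands.
- The arm moves only by the tool carry_out, never from a script. Its argument "targets" is text: rows parted by semicolons, each of 5 numbers parted by spaces: the opening, from 0 (shut) to 1 (fully open), then the shift along the tool's x, y, z in mm, then the turn about the tool's x in rad. A call has 1 to 20 rows; each row shifts and turns the commanded pose from where the row before left it, along the tool's axes as they then stand; what a row does not reach is not made up. A row lasts 1/12 s, in which the tool goes at most 41.7 mm and 7.16 degrees, less where a joint would pass 70% of its speed; a pose out of reach is approached as far as the arm can. A call is refused whole if a number of a shift passes 41.7 or a number of a turn 0.125, either way. A call with a gripper value outside its range is refused whole. The fingers move at their own pace and stop on an object; "force" is the grip in N (left out, the last holds). Time passes only in rows, so rows that do not move let the fingers close. It gives the time, the measured TCP pose, the force and the opening at its end, in the units of the state.
- r.get_state(): the state, without advancing time (a new reading comes with each control period).
- eyes.snapshot(name): name is "side" or "top"; returns (picture, depth): 384x512x3 uint8, blue, green, red; 384x512 float32, m along the optical axis (not along the pixel's ray), 0 where there is no reading.
- eyes.camera_params(name): a dict with "intrinsics" (3x3 intrinsics, pixels), "dist_coeffs" ([k1, k2, p1, p2, k3] as OpenCV has them; the pictures are not rectified), "rvec" (rotation vector, rad) and "tvec" (3), from world to camera coordinates, as OpenCV has them. Camera axes: x right, y down, z forward; pixel columns grow to the right and rows downward; lengths in m; the calibration is good to about 2 mm. A picture is of the moment at which its call begins. camera_params takes no time and is no camera call.
- r.finish_job(): hands the job in, once; it reports no verdict.
The state is a dict: "clock": time; "q": joint angles; "qd": joint speeds; "joint_torque": joint torques, N m; "tool_pos": TCP position; "eef_rot": TCP orientation; "contact_force": force on the tool from outside, world axes, zero at the start; "moment": the same for the moment, N m; "opening": opening from 0.0 (shut) to 1.0 (fully open).
Only numpy, scipy, OpenCV 4.12 (cv2) and the standard library are available. Lean on these libraries where they do the work, as an engineer would, in place of code of your own. Each camera call takes 0.05 s, during which the arm holds its last target.

TASK

Clamp the dental cast in the sloping model holder: turn the black lever clockwise to its stop, lift it off its serrations, swing it back, let it drop in again and turn it further, as often as needed, until the clamp is fully home against its stop and the jaw pad presses on the cast. Leave the lever dropped fully into its serrations and let go, and leave the cast and the round pot in front of the holder where they are.

Things in the scene. Friction and masses are not known exactly. Their poses are not given: they have to be found in the camera images.
- holder: the model holder, fixed to the worktop: a grey table 176 x 96 mm, 30 degrees sloped with its low edge at the front, on a column with a 120 x 150 mm foot. Origin: centre of the foot's underside, z up, -x to the front. On the table: at +y (left) the clamp's spindle with the lever, at -y the cast between the sprung jaw and a fixed jaw
- spindle_axis (a point): a point on the clamp's turning axis, 70 mm above the table surface. Its z = the turning axis, normal to the table, leaning 30 degrees from vertical towards the low front edge; x = up the slope; y = from the cast towards the spindle. Nothing at the clamp stands higher than this but the screw head on the axis (17 mm wide, to 74 mm) and the lever's handle
- lever_hub (a point): the black lever; this point lies on the turning axis, 18 mm above the table surface when the lever is down; x outward along the arm, z along the axis. Hub cap 53 mm across, its top 45 mm above the table; arm 10 mm thick. Under the cap 3 teeth stand down between the 9 upright teeth of the spindle's collar (40 degrees apart). Two steel posts, 56 mm high, 32 mm from the axis, stop the arm at the ends of its swing
- lever_knob (a point): the grip point of the lever: an upright round handle, 20 mm across, with a 25 mm wide, 6 mm thick mushroom top, parallel to the turning axis and 75 mm from it. The point is on the handle's axis, 78 mm above the table when the lever is down, 18 mm below the handle's top; the arm meets the handle 22 mm below it. z up along the handle, x outward along the arm
- lever (a joint): swing of the lever (rad): 0 at the back stop, 1.55 at the forward stop, growing clockwise seen from above the table, the tightening way. At 0 the arm points 240 degrees counter-clockwise from x of spindle_axis, at 1.55 rad 151 degrees. Starts at 0.1 to 0.24. When down it carries the spindle along, both ways, after up to 0.35 rad of play between the teeth; lifted, it swings freely and the spindle stays
- lever_lift (a joint): lift of the lever along the turning axis (m): 0 fully down in the serrations, 0.014 at the top; clear of the teeth above 0.0085. A spring pushes it down (7 N at the bottom, 10 N at the top). Let go, it drops in and may turn a little; held tooth on tooth it stays up about 8 mm until let go or turned by up to 0.2 rad
- spindle (a joint): turn of the spindle (rad), growing clockwise as it tightens: 0 slack, 2.30 at its stop, where the brass nose on its collar meets a brass pin on the housing. Turning takes 0.2 to 0.3 N m (3 to 4 N at the handle). Starts at 0.36 to 0.50, more than one lever stroke from the stop, stays where it is left, and drives the jaw 5 mm per rad
- jaw_pad: black rubber pad, 42 mm wide and 20 mm high, on the sprung moving jaw; its origin lies on the middle of its lower edge at the pressing face. It moves along -y of spindle_axis towards the cast, meets it at about 1.5 rad of the spindle and gives about 8 N of pressure at the stop
- cast: blue-grey stone dental cast, 62 x 74 x 43 mm, standing loose on the sloping table between the jaw pad and the fixed jaw and resting on the front lip; its origin is the centre of its underside, z = up out of the table
- pumice_pot: round lidded pot, 69 mm across, 41 mm high, standing loose on the worktop in front of the holder; origin at the centre of its underside; a bystander. To the right of pot and holder stands the lathe's white dust box, 0.17 m high to y = 0.27 m, with a guard to 0.25 m high; swing in over it

How it is judged:
On the way:
1. the lever has been lifted clear of its serrations and swung back (value of joint lever_lift above 0.005 m and value of joint lever below 0.9 rad and value of joint spindle above 0.8 rad), for 0.05 s.
At the end, for the whole second after the job is handed in: the spindle is at its stop (at least 2.2 of 2.30 rad), the jaw pad presses on the cast with more than 4 N, the lever is down in its serrations (lift under 2 mm), and the cast is at rest (value of joint spindle above 2.2 rad and value of joint lever_lift below 0.002 m and contact force between jaw_pad and cast above 4 N and linear speed of cast below 0.02 m/s); the robot touches nothing.
It fails at once if the cast was pushed or lifted out of its place (more than 20 mm) (distance of cast from where it was at the start of the episode above 0.02 m).
It fails at once if the pot in front of the holder was pushed away by more than 30 mm (distance of pumice_pot from where it was at the start of the episode above 0.03 m).
It also fails if it takes over 51 s, if anything falls off the work surface, if the arm or the gripper's body presses on something with over 40 N, if the wrist force passes 120 N, or if a joint passes its speed limit or range.

## Working session

There is one attempt and no reset: what is moved stays moved. The work goes in short steps, Python scripts to look and compute and a tool call to move; the robot and the scene stay as the last step left them, time stands still between calls to the robot, and variables do not carry over. Pictures are saved under pics/ and viewed, and the job is handed in when it is done.

Besides the shell and the picture viewer there is one more tool, called by a JSON object that holds its "name" and its "arguments", one argument or row to a line. carry_out: Moves the arm, as the interface text tells. Its arguments: {"type":"object","properties":{"targets":{"type":"string"},"force":{"type":"number"}},"required":["targets"]}

```bash
ls; mkdir -p pics; python3 - <<'E'
from plant import r, eyes
import cv2, numpy as np
print(r.get_state(), r.tcp_to_tips)
for n in ("side","top"):
    im,d=eyes.snapshot(n); cv2.imwrite(f"pics/{n}0.png",im); np.save(f"pics/{n}0.npy",d)
    p=eyes.camera_params(n); print(p)
    R=cv2.Rodrigues(np.array(p['rvec'],float))[0]; print(-R.T@np.array(p['tvec']).ravel(), R[2])
E
```

```text
pics
{'clock': 0.0, 'q': array([-1.25819792,  0.68998613, -0.19446983,  1.56635026,  0.1573177 ,
        0.90246982, -0.21512878]), 'qd': array([ 2.42298859e-03, -4.29883629e-04,  7.50820364e-05,  7.27130943e-04,
       -1.80178808e-04, -2.12444201e-04,  4.34901171e-05]), 'joint_torque': array([-4.69780460e-06, -5.27564907e+01, -1.26705699e+00, -1.53427184e+01,
       -5.26790530e-02,  6.56915814e-03,  1.72799591e-04]), 'tool_pos': array([0.17195747, 0.60053977, 0.40390563]), 'eef_rot': array([ 0.0975955 ,  0.70027859, -0.09888349,  0.70021931]), 'contact_force': array([ 0.02002312,  0.85417161, -0.52570077]), 'moment': array([-0.01520421, -0.01904491, -0.01822974]), 'opening': 1.0008644325074592} 0.166
{'intrinsics': array([[491.96072895,   0.        , 254.20763599],
       [  0.        , 491.96072895, 199.32932147],
       [  0.        ,   0.        ,   1.        ]]), 'dist_coeffs': array([-0.21396019,  0.        ,  0.        ,  0.        ,  0.        ]), 'rvec': array([ 2.20211174, -0.09694306,  0.05118513]), 'tvec': array([-0.50235313,  0.35297334,  0.56378456])}
[ 0.47767026 -0.28923623  0.61885006] [ 0.07234446  0.80301748 -0.59154814]
{'intrinsics': array([[461.03583164,   0.        , 263.01558608],
       [  0.        , 461.03583164, 193.05416445],
       [  0.        ,   0.        ,   1.        ]]), 'dist_coeffs': array([0.03870929, 0.        , 0.        , 0.        , 0.        ]), 'rvec': array([ 2.1011323 , -2.15841268,  0.21448442]), 'tvec': array([0.41467281, 0.51746167, 0.86731404])}
[0.3592156  0.41582258 0.94340315] [ 0.18526691 -0.01665815 -0.98254704]
```

View pics/side0.png

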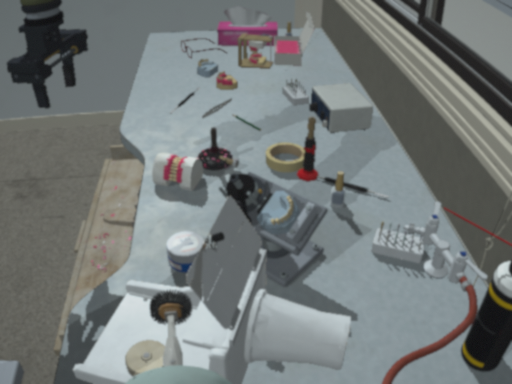

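View pics/top0.png

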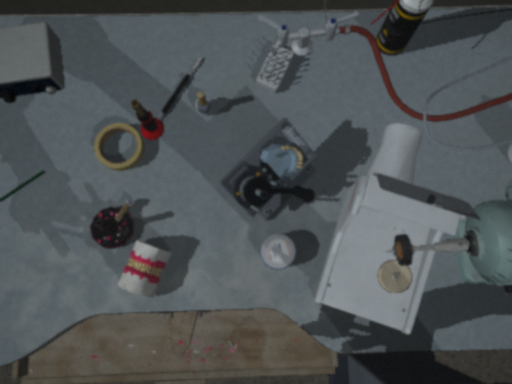

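```bash
cat > h.py <<'E'
import numpy as np, cv2
from plant import r, eyes
def cam(n):
    p=eyes.camera_params(n); R=cv2.Rodrigues(np.array(p['rvec'],float))[0]
    return p['intrinsics'],p['dist_coeffs'],R,np.array(p['tvec'],float).ravel()
def ray(n,uv):
    K,D,R,t=cam(n)
    u=cv2.undistortPoints(np.array(uv,float).reshape(-1,1,2),K,D).reshape(-1,2)
    d=np.c_[u,np.ones(len(u))]
    return -R.T@t, d@R   # origin, dirs with unit optical depth
def pts(n,uv,depth):
    o,d=ray(n,uv); return o+d*np.asarray(depth,float).reshape(-1,1)
def proj(n,P):
    K,D,R,t=cam(n)
    return cv2.projectPoints(np.array(P,float).reshape(-1,1,3),cv2.Rodrigues(R)[0],t,K,D)[0].reshape(-1,2)
def cloud(n,d):
    v,u=np.mgrid[0:384,0:512]
    P=pts(n,np.c_[u.ravel(),v.ravel()],d.ravel()).reshape(384,512,3)
    P[d<=0]=np.nan
    return P
def crop(im,u0,v0,w,h,s,f):
    c=cv2.resize(im[v0:v0+h,u0:u0+w],None,fx=s,fy=s,interpolation=cv2.INTER_CUBIC)
    for k in range(0,w,20):
        cv2.putText(c,str(u0+k),(k*s,10),0,0.35,(0,255,255),1); cv2.line(c,(k*s,12),(k*s,18),(0,255,255),1)
    for k in range(0,h,20):
        cv2.putText(c,str(v0+k),(0,k*s+4),0,0.35,(0,255,255),1)
    cv2.imwrite(f,c)
E
python3 - <<'E'
from h import *
im=cv2.imread("pics/top0.png"); crop(cv2.convertScaleAbs(im,alpha=1.8,beta=20),205,110,130,100,6,"pics/top0c.png")
im=cv2.imread("pics/side0.png"); crop(cv2.convertScaleAbs(im,alpha=1.6,beta=20),200,155,130,100,6,"pics/side0c.png")
P=cloud("top",np.load("pics/top0.npy"))
for v in range(120,225,5):
    print(v,' '.join('%4.0f'%(1000*P[v,u,2]) if np.isfinite(P[v,u,2]) else '   .' for u in range(215,345,5)))
E
```

```text
120    3    3   -1    2    1   -2   -0   -1    0   -0    1   -1    0   -1  117   -1   -1    2    1   -2    2   -1    1    1   -0   -2
125   -2    1    2   -0    0    0    1    1    0   -2   -3   -0    0  119  112  108    2   -0   -2    1    0    0    1    0   -1    0
130    2    2    0   -0   -3   -0    1    0   -1   -2   -1    1  114  117  119  131  132   -0    3   -3   -0    0   -1    1    2    2
135   -5   -0    2    1   -0    1    3   -1   -2   -2    1  117  113  111  105  131  130   -1    4    2   -1   -1   -1    0   -4   -0
140   -0   -2   -3    0   -2    1    0   -1    0   -2  117  114  111  106  102  106  122  118    1   -0   -2    1   -1    3    1   -0
145   -0   -0   -3   -1   -0   -0   -1    1   -2  115  112  111  121  131  129  122  103  118  110   -1   -3    1   -0   -2   -3   -2
150   -1   -2   -0   -2   -0    1   -3   -1  117  112  115  130  133  132  139  126  130  102  112  106    3   -1    1   -4    1   -1
155   -2    2   -1    2   -1    2   -0  117  114  112  124  131  130  123  118  114  119  125   98  101   85   -1    1    1    2    2
160   -2   -0    1    3   -0
[... 1013 characters left out ...]
   -1    1    2   -0   -3    2
200   -2   -2   -2   -1   -0  112  117  134  131  128  121   15   15   16   12   -1   -1   -1  152  149   -0   -1    1    1   -4   -1
205   -3   -2    0    1    1   82  106    .  126  124   16   16   14   11   -1    0   -0    4   -3   -2    1   -2   -1    0   -0   -1
210    2   -2   -3   -1    3    1   76   77  116  132   19   11   15   -2   -1    3   -0   -0   -0    1   -1    .    0    1   -1    0
215    0   -1   -1   -0    2    1   -0    .    3    9   12   12    0    1   -1    0   -1   -1    1    0   -3   -2    3   -2   -2    9
220   -0   -1   -3    1    0    0   -1   -1   -2   -4    9   -1   -1   -2   -3   -3    2   -2   -2   -4    2   -1   -3   -1    1   24
```

View pics/top0c.png

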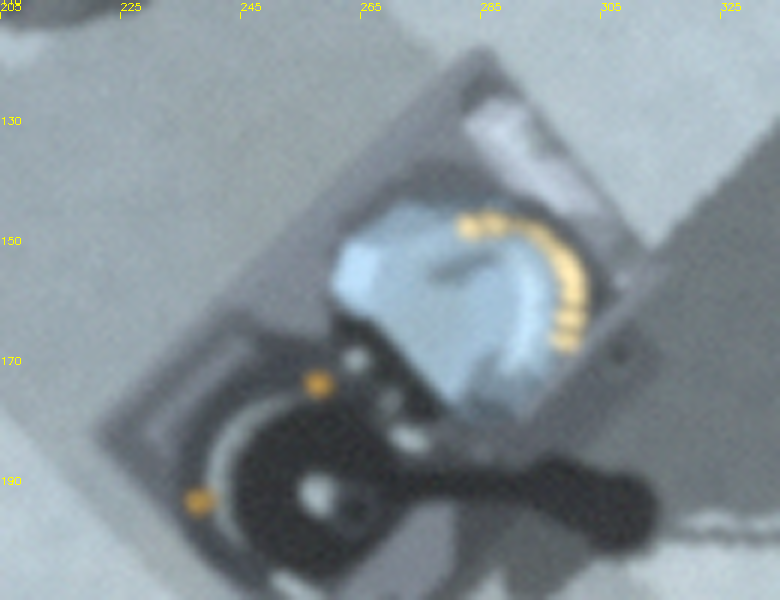

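View pics/side0c.png

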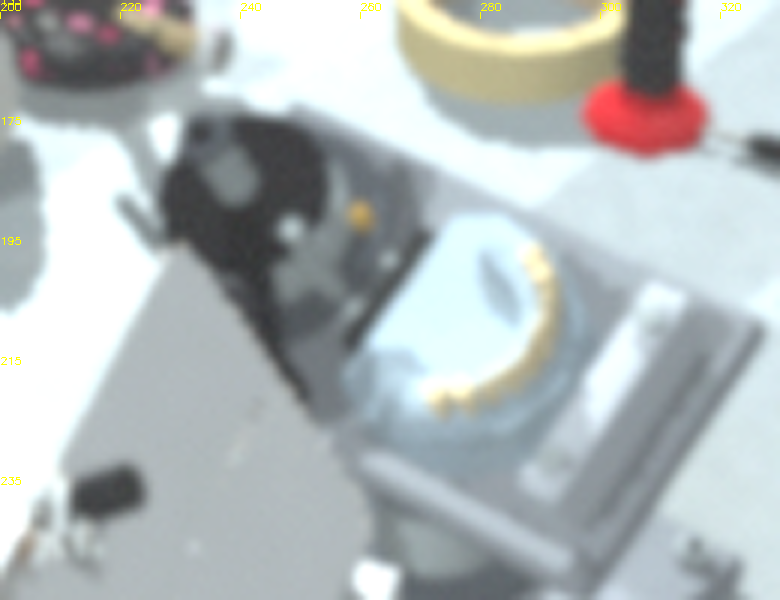

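```bash
python3 - <<'E'
from h import *
d=np.load("pics/top0.npy");P=cloud("top",d)
# table strip between (230,178),(284,122) inside
m=np.zeros((384,512),np.uint8)
cv2.fillPoly(m,[np.array([[240,165],[283,121],[287,127],[262,148],[250,162]])],1)
cv2.fillPoly(m,[np.array([[223,181],[235,168],[238,172],[228,184]])],1)
Q=P[m>0]; Q=Q[(Q[:,2]>.06)&(Q[:,2]<.14)]
for _ in range(4):
    c=Q.mean(0); n=np.linalg.svd(Q-c)[2][2]; n*=np.sign(n[2]); e=(Q-c)@n; print(len(Q),n,e.std(),np.degrees(np.arccos(n[2])),np.degrees(np.arctan2(n[1],n[0])),c)
    Q=Q[np.abs(e)<max(1.5*e.std(),.002)]
# heights above table in region
H=(P-c)@n
print('H map')
for v in range(160,216,3):
    print(v,' '.join('%4.0f'%(1000*H[v,u]) if np.isfinite(H[v,u]) else '   .' for u in range(220,320,3)))
np.savez("pl.npz",c=c,n=n)
E
```

```text
443 [-0.28123149 -0.28402075  0.91664664] 0.001986682743041548 23.559335414785718 -134.71727373190976 [0.59686851 0.40928952 0.11557236]
395 [-0.34327083 -0.3398559   0.875593  ] 0.0012532879127338202 28.884765025166548 -135.28641704598795 [0.59831454 0.40815626 0.11550635]
353 [-0.36063214 -0.35514449  0.86244817] 0.0009926271826216694 30.407415017854284 -135.43926214051717 [0.59914423 0.40725139 0.11543082]
351 [-0.36215472 -0.35635056  0.86131193] 0.0009837556009030665 30.53579304113353 -135.46283104011496 [0.59925211 0.40713011 0.11542597]
H map
160 -133 -130 -129 -126 -121 -121 -118  -10    1   -2    2   -2    1   -1    2   18   28   25   23   24   23   22   26   26   26   31   30   41    1    8   13  -65  -58  -57
163 -133 -130 -123 -122 -121 -119   -9   -1   -1    1    1    5    1    1    9   21   22   24   24   25   24   25   26   21   26   31   34   42   10   14  -62  -61  -58  -57
166 -130 -123 -122 -123 -120   -7   -1    1    3    1   -2    0    1   -1    8   22   21   25   25   25   26   24   25   25   26   33   39   42   14  -48  -47  -55  -56  -52
169 -126 -122 -120 -12
[... 2061 characters left out ...]
 -24
205 -100  -99  -94  -94  -93  -86  -86   19   19   19    .   45   46   44   19  -49  -51  -50  -43  -42  -43  -51  -47  -44  -43  -41  -41  -38  -35  -33  -32  -27  -25  -22
208  -96  -89  -94  -89  -87  -85  -87  -79   -5   17   19   33   44   17  -52  -49  -46  -44  -44  -41  -51  -49  -47  -44  -41  -37  -34  -33  -33  -29  -30  -25  -25  -23
211  -96  -91  -89  -85  -85  -83  -81  -76  -76   -3    1   -1   -1   56  -48  -45  -39  -42  -41  -52  -50  -46  -43  -45  -39  -36  -35  -33  -32  -28  -26  -24  -24  -18
214  -93  -93  -89  -87  -85  -82  -77  -77  -73  -71   -2    1  -64  -53  -45  -44  -39  -40  -49  -46  -47  -42  -41  -40  -37  -35  -31  -32  -31  -20  -26  -19  -24  -16
```

```bash
cat >> h.py <<'E'
def frame():
    z=np.load("pl.npz"); c=z['c']; yaw=np.radians(-135.45+180)
    Z=np.array([-.5*np.cos(yaw),-.5*np.sin(yaw),np.cos(np.pi/6)])
    Y=np.array([-np.sin(yaw),np.cos(yaw),0]); X=np.cross(Y,Z)
    return c,np.array([X,Y,Z])
E
python3 - <<'E'
from h import *
P=cloud("top",np.load("pics/top0.npy"));c,A=frame()
L=(P-c)@A.T
v,u=np.mgrid[0:384,0:512]
def sel(u0,u1,v0,v1,h0,h1):
    m=(u>=u0)&(u<=u1)&(v>=v0)&(v<=v1)&(L[...,2]>h0)&(L[...,2]<h1)
    q=L[m]; 
    (a,b),rad=cv2.minEnclosingCircle((q[:,:2]*1000).astype(np.float32))
    print(len(q),q.mean(0)*1000,'circ',a,b,rad, np.median(q[:,2])); return a,b
s=sel(250,268,184,204,.065,.08)
hub=sel(235,280,170,215,.042,.049)
k=sel(295,320,183,206,.092,.103)
print(k[0]-s[0],k[1]-s[1],np.hypot(k[0]-s[0],k[1]-s[1]),np.degrees(np.arctan2(k[1]-s[1],k[0]-s[0])))
cast=sel(255,305,140,185,.02,.045)
# brass
im=cv2.imread("pics/top0.png"); hsv=cv2.cvtColor(im,cv2.COLOR_BGR2HSV)
for w in((233,245,186,198),(250,265,167,180)):
    m=(u>=w[0])&(u<=w[1])&(v>=w[2])&(v<=w[3])&(hsv[...,1]>110)&(hsv[...,0]<30)
    q=L[m]*1000; dx=np.nanmean(q,0); print(m.sum(),dx,np.hypot(dx[0]-s[0],dx[1]-s[1]),np.degrees(np.arctan2(dx[1]-s[1],dx[0]-s[0])))
print('axis70 world', c+A.T@np.array([s[0]/1e3,s[1]/1e3,.07]))
E
```

```text
74 [-40.66902252  62.31749708  73.74498105] circ -41.809234619140625 62.48358154296875 8.856195449829102 0.07415216594419559
574 [-40.62545317  60.85354193  44.91995619] circ -46.67169952392578 56.97496032714844 34.31188201904297 0.044850519932195784
142 [-92.45830908   8.72914489  95.71526849] circ -93.7345199584961 8.192595481872559 12.814420700073242 0.09589106412895895
-51.92528533935547 -54.29098606109619 75.12487221326653 -133.72409133839716
1241 [-41.8639601  -12.96181843  28.10578285] circ -38.330360412597656 -5.885322570800781 63.12053680419922 0.025497908293298573
10 [-23.51528701  87.77759406  22.43056365] 31.216271207045313 54.123586218500286
13 [-24.59155962  36.79395086  21.82479781] 30.925805677832876 -56.16926097523467
axis70 world [0.50467245 0.40170377 0.15514313]
```

```bash
python3 - <<'E'
from h import *
from scipy.spatial.transform import Rotation as Ro
s=r.get_state(); R=Ro.from_quat(s['eef_rot']).as_matrix(); print(R.round(3)); 
c,A=frame(); print(A.round(3))
ax=np.array([-41.6,62.4])
for lev in (0,.24,.8,1.2,1.55):
    ph=np.radians(240)-lev
    l=np.array([ax[0]+75*np.cos(ph),ax[1]+75*np.sin(ph),81])/1e3
    print(lev,(c+A.T@l).round(4))
P=cloud("top",np.load("pics/top0.npy")); Q=cloud("side",np.load("pics/side0.npy"))
W=np.r_[P.reshape(-1,3),Q.reshape(-1,3)]; W=W[np.isfinite(W[:,0])]
# max height grid
xs=np.arange(.30,.76,.02); ys=np.arange(.60,.14,-.02)
print('     ',' '.join('%3.0f'%(x*100) for x in xs))
for y in ys:
    row=[]
    for x in xs:
        m=(abs(W[:,0]-x)<.01)&(abs(W[:,1]-y)<.01)
        row.append('%3.0f'%(1000*np.percentile(W[m,2],97)) if m.sum() else '  .')
    print('%.2f '%y,' '.join(row))
E
```

```text
[[-0.     0.275  0.961]
 [-0.002  0.961 -0.275]
 [-1.    -0.002  0.   ]]
[[ 0.617  0.608  0.5  ]
 [-0.702  0.713  0.   ]
 [-0.356 -0.351  0.866]]
0 [0.5234 0.3288 0.146 ]
0.24 [0.5069 0.3278 0.1388]
0.8 [0.4689 0.3407 0.1284]
1.2 [0.4472 0.361  0.1277]
1.55 [0.435  0.3837 0.1319]
       30  32  34  36  38  40  42  44  46  48  50  52  54  56  58  60  62  64  66  68  70  72  74
0.60    2   3   3  36  42  54  59   3   3   4   3   2   2   3   3   4   4   4   4  11   8  12  11
0.58    2   4   3   3   3   3  33   3   4   4   3   3   3   3   3   2   3   4   3   3   3   4  11
0.56    3   3   3   3   3   3   3   3   4   3   3   3   2   3   3   3   3   4   4   4   4   3   3
0.54    2   3   3   3   3   3   3   3   3   3   2   2   3   3   3   3   3   2   3   3   3  37  37
0.52    2   3   3   3   3   3   3   3   4   3   3   2   3   3   2   3   2   2   3   4  30  81  77
0.50    2   3   3   3   3   3   3   3   3   3   3   3   2   2   3   3   3   3   3   3  20  47  38
0.48    3   3   3   3   3   3   3   3   3   2   3 106 118   3   3   3   3   3   3   3   3   3   3
0.46    3   4   4   3   3   3   3  
[... 832 characters left out ...]
 3   3   3   4
0.28    9  27  31  33  35  36  13   3   2   3   2   3   3   3   8   3   3   4   3   3   4   4   3
0.26   10  11  12  11  34  38  48  62  94   3   3   3   3   3   3   3   3   3   4   4   4   3   4
0.24   11  11  11  11  10  10  29  62 135 152 157 154   3   2   3   2   4   4   4   4   3   3   4
0.22   10  11  11  11  11  11  11  10  10 252 249 217 154   2   3   3   3   2   3   3   4   3   4
0.20   11  11  11  11  11  11  11  10 151 252 243 213 184  85   3   3   2   3   4   3   3   3   4
0.18   11  11  25  29  26 127 113  10 153 252 233 203 168 102  96  81   3   4   4   3   3   3   3
0.16   11  12  29  30 139 147 145 129 253 250 222 191 111 108 105 100  94  89  69   4   4   3   3
```

{"name": "carry_out", "arguments": {
  "targets": "1 0 0 0 -0.114;1 0 0 0 -0.114;1 0 0 0 -0.114;1 0 0 0 -0.114;1 0 0 0 -0.114;1 0 0 0 -0.114;1 0 0 0 -0.114;1 0 0 0 -0.114;1 0 0 0 -0.114;1 0 0 0 -0.114;1 0 0 0 0;1 0 0 0 0;1 0 0 0 0",
  "force": 25
}}

```text
clock: 1.18
tool_pos: [0.1721, 0.6008, 0.4045]
eef_rot: [-0.294, 0.643, 0.294, 0.643]
contact_force: [0.8, -0.3, -0.1]
opening: 1.0
```

```bash
cat >> h.py <<'E'
from scipy.spatial.transform import Rotation as Ro
AX=np.array([-41.6,62.4])
def handle(lev,H=81,lift=0):
    c,A=frame(); ph=np.radians(240)-lev
    return c+A.T@(np.array([AX[0]+75*np.cos(ph),AX[1]+75*np.sin(ph),H+lift])/1e3)
def rep(tgt=None):
    s=r.get_state(); R=Ro.from_quat(s['eef_rot']).as_matrix(); g=s['tool_pos']+.147*R[:,0]
    c,A=frame(); l=A@(g-c)*1e3; dx=l[:2]-AX
    print('t',round(s['clock'],2),'tcp',s['tool_pos'].round(4),'grasp',g.round(4),'open mm',round(88*s['opening'],1),'F',s['contact_force'].round(1),'Ftool',(R.T@s['contact_force']).round(1),'M',s['moment'].round(2))
    print('tool y az',np.degrees(np.arctan2(R[1,1],R[0,1])).round(1),'xdown',R[:,0].round(3),'grasp local H',l[2].round(1),'rad',np.hypot(*dx).round(1),'lev',(np.radians(240)-np.arctan2(dx[1],dx[0])%(2*np.pi)).round(3), 'q',s['q'].round(2))
    if tgt is not None: print('shift tool mm',(R.T@(tgt-g)*1000).round(1))
    return s,R,g
E
python3 - <<'E'
from h import *
rep(handle(.24))
E
```

```text
t 1.18 tcp [0.1721 0.6008 0.4045] grasp [0.172  0.6007 0.2575] open mm 88.0 F [ 0.8 -0.3 -0.1] Ftool [ 0.1 -0.8  0.3] M [ 0.08  0.02 -0.02]
tool y az 139.2 xdown [-0. -0. -1.] grasp local H 207.4 rad 376.7 lev 2.529 q [-1.09  0.73 -0.52  1.56  0.41  0.97  0.7 ]
shift tool mm [ 118.8 -431.8   12.4]
```

{"name": "carry_out", "arguments": {
  "targets": "1 0 -30 1 0;1 0 -30 1 0;1 0 -30 1 0;1 0 -30 1 0;1 0 -30 1 0;1 0 -30 1 0;1 0 -30 1 0;1 0 -30 1 0;1 0 -30 1 0;1 0 -30 1 0;1 0 -30 1 0;1 0 -30 1 0;1 0 -30 0 0;1 0 -30 0 0;1 0 -12 0 0;1 0 0 0 0;1 0 0 0 0;1 0 0 0 0"
}}

```text
clock: 2.68
tool_pos: [0.5056, 0.3306, 0.405]
eef_rot: [-0.295, 0.642, 0.297, 0.642]
contact_force: [0.1, 1.2, -0.3]
opening: 0.999
```

```bash
python3 - <<'E'
from h import *
rep(handle(.24))
E
```

```text
t 2.68 tcp [0.5056 0.3306 0.405 ] grasp [0.5054 0.3309 0.258 ] open mm 87.9 F [ 0.1  1.2 -0.3] Ftool [0.3 0.7 1. ] M [ 0.05  0.03 -0.07]
tool y az 139.5 xdown [-0.001  0.002 -1.   ] grasp local H 183.6 rad 51.6 lev -0.691 q [-0.34  0.71 -0.57  1.62  0.44  0.95  1.38]
shift tool mm [119.1  -3.5  -1.4]
```

{"name": "carry_out", "arguments": {
  "targets": "1 20 -3 -1 0;1 20 0 0 0;1 20 0 0 0;1 15 0 0 0;1 12 0 0 0;1 12 0 0 0;1 10 0 0 0;1 0 0 0 0;1 0 0 0 0;1 0 0 0 0"
}}

```text
clock: 3.52
tool_pos: [0.5093, 0.3262, 0.2964]
eef_rot: [-0.295, 0.642, 0.295, 0.643]
contact_force: [-0.4, -0.5, -0.1]
opening: 0.998
```

```bash
python3 - <<'E'
from h import *
rep(handle(.24))
im,d=eyes.snapshot("side"); crop(cv2.convertScaleAbs(im,alpha=1.5,beta=10),170,60,180,190,4,"pics/side1.png")
im,d=eyes.snapshot("top"); crop(cv2.convertScaleAbs(im,alpha=1.8,beta=20),205,110,150,120,5,"pics/top1.png")
E
```

```text
t 3.52 tcp [0.5093 0.3262 0.2964] grasp [0.5094 0.3264 0.1494] open mm 87.8 F [-0.4 -0.5 -0.1] Ftool [ 0.1 -0.  -0.6] M [ 0.09 -0.01 -0.02]
tool y az 139.3 xdown [ 0.001  0.001 -1.   ] grasp local H 89.8 rad 73.1 lev 0.155 q [-0.38  0.84 -0.48  1.71  0.55  0.73  1.29]
shift tool mm [10.6  2.8 -0.6]
```

View pics/side1.png

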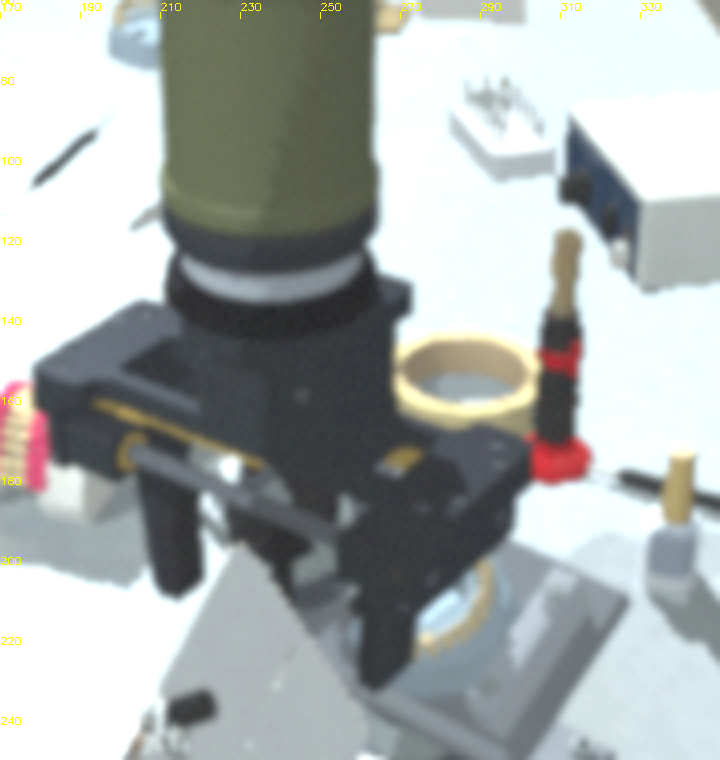

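View pics/top1.png

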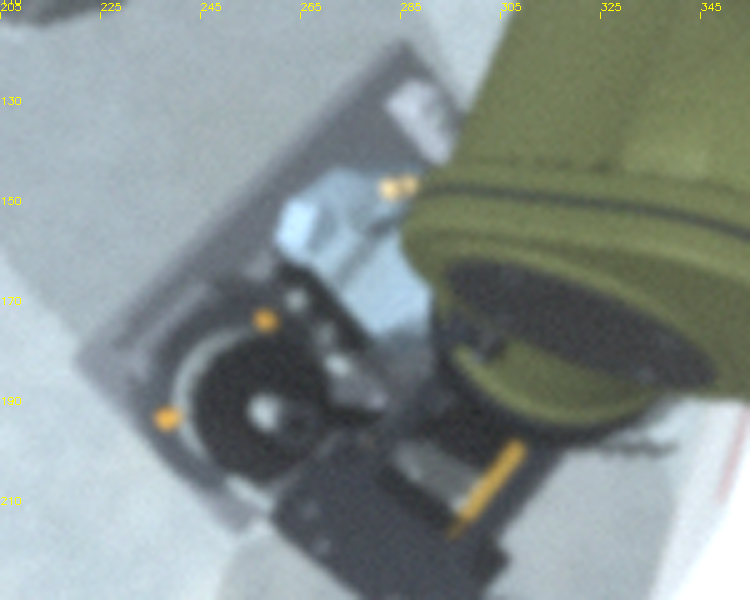

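{"name": "carry_out", "arguments": {
  "targets": "1 5 2 0 0;1 4 0 0 0;1 0 0 0 0;0.5 0 0 0 0;0.4 0 0 0 0;0.3 0 0 0 0;0.2 0 0 0 0;0.1 0 0 0 0;0.1 0 0 0 0;0.1 0 0 0 0;0.1 0 0 0 0;0.1 0 0 0 0",
  "force": 20
}}

```text
clock: 4.62
tool_pos: [0.5074, 0.3278, 0.2869]
eef_rot: [-0.295, 0.642, 0.296, 0.643]
contact_force: [-0.6, 1.8, 0.2]
opening: 0.345
```

```bash
python3 - <<'E'
from h import *
rep(handle(.24))
E
```

```text
t 4.62 tcp [0.5074 0.3278 0.2869] grasp [0.5074 0.3281 0.1399] open mm 30.4 F [-0.6  1.8  0.2] Ftool [-0.2  1.6  1. ] M [0.24 0.1  0.  ]
tool y az 139.4 xdown [ 0.     0.002 -1.   ] grasp local H 81.7 rad 74.4 lev 0.229 q [-0.38  0.85 -0.48  1.72  0.56  0.71  1.28]
shift tool mm [ 1.1  0.2 -0.5]
```

{"name": "carry_out", "arguments": {
  "targets": "0.1 0 0 0 0;0.1 0 0 0 0;0.1 0 0 0 0;0.1 0 0 0 0"
}}

```text
clock: 4.95
tool_pos: [0.5077, 0.3274, 0.2868]
eef_rot: [-0.295, 0.642, 0.295, 0.643]
contact_force: [0.4, 1.8, -0.5]
opening: 0.238
```

```bash
python3 - <<'E'
from h import *
rep(handle(.24))
E
```

```text
t 4.95 tcp [0.5077 0.3274 0.2868] grasp [0.5078 0.3275 0.1398] open mm 21.0 F [ 0.4  1.8 -0.5] Ftool [0.5 0.9 1.7] M [ 0.3  -0.06 -0.1 ]
tool y az 139.3 xdown [ 0.     0.001 -1.   ] grasp local H 81.6 rad 75.0 lev 0.224 q [-0.38  0.85 -0.48  1.72  0.56  0.71  1.28]
shift tool mm [ 1.   0.9 -0.3]
```

```bash
cat >> h.py <<'E'
def arc(a,b,n,H0=81.6,lift=0,R=None,rad=75):
    if R is None: R=Ro.from_quat(r.get_state()['eef_rot']).as_matrix()
    L=np.linspace(a,b,n+1)
    P=np.array([handle(x,H0,lift) for x in L])
    T=P@R*1000; d=np.diff(np.round(T,1),axis=0)
    for x,k in zip(L[1:],d): print(round(x,2),k.round(1))
E
python3 - <<'E'
from h import *
arc(.224,1.524,26)
E
```

```text
0.27 [ 1.3  2.8 -2.1]
0.32 [ 1.3  2.9 -2. ]
0.37 [ 1.2  3.  -1.8]
0.42 [ 1.1  3.2 -1.8]
0.47 [ 1.1  3.2 -1.5]
0.52 [ 0.9  3.3 -1.4]
0.57 [ 0.9  3.5 -1.3]
0.62 [ 0.9  3.4 -1.1]
0.67 [ 0.7  3.6 -1. ]
0.72 [ 0.6  3.6 -0.8]
0.77 [ 0.6  3.7 -0.7]
0.82 [ 0.4  3.6 -0.4]
0.87 [ 0.4  3.8 -0.4]
0.92 [ 0.3  3.7 -0.1]
0.97 [ 0.2  3.7 -0.1]
1.02 [0.1 3.8 0.2]
1.07 [0.  3.7 0.3]
1.12 [-0.1  3.7  0.5]
1.17 [-0.2  3.7  0.6]
1.22 [-0.3  3.7  0.8]
1.27 [-0.4  3.6  1. ]
1.32 [-0.5  3.5  1.1]
1.37 [-0.5  3.5  1.3]
1.42 [-0.7  3.4  1.4]
1.47 [-0.7  3.4  1.5]
1.52 [-0.8  3.2  1.7]
```

{"name": "carry_out", "arguments": {
  "targets": "0.1 1.3 2.8 -2.1 0;0.1 1.3 2.9 -2.0 0;0.1 1.2 3.0 -1.8 0;0.1 1.1 3.2 -1.8 0;0.1 1.1 3.2 -1.5 0;0.1 0.9 3.3 -1.4 0;0.1 0.9 3.5 -1.3 0;0.1 0.9 3.4 -1.1 0;0.1 0.7 3.6 -1.0 0;0.1 0.6 3.6 -0.8 0;0.1 0 0 0 0"
}}

```text
clock: 5.87
tool_pos: [0.4733, 0.335, 0.276]
eef_rot: [-0.296, 0.644, 0.293, 0.642]
contact_force: [4.4, -2.1, -0.9]
opening: 0.238
```

```bash
python3 - <<'E'
from h import *
rep(handle(.724,81.6))
E
```

```text
t 5.87 tcp [0.4733 0.335  0.276 ] grasp [0.4733 0.3341 0.129 ] open mm 20.9 F [ 4.4 -2.1 -0.9] Ftool [ 0.9 -4.7  1.3] M [-0.51 -0.79 -0.38]
tool y az 139.2 xdown [-0.001 -0.006 -1.   ] grasp local H 82.3 rad 78.2 lev 0.708 q [-0.44  0.84 -0.45  1.8   0.58  0.64  1.2 ]
shift tool mm [-0.7  2.   2.7]
```

{"name": "carry_out", "arguments": {
  "targets": "0.1 0.6 3.7 -0.7 0;0.1 0.4 3.6 -0.4 0;0.1 0.4 3.8 -0.4 0;0.1 0.3 3.7 -0.1 0;0.1 0.2 3.7 -0.1 0;0.1 0.1 3.8 0.2 0;0.1 0 3.7 0.3 0;0.1 -0.1 3.7 0.5 0;0.1 -0.2 3.7 0.6 0;0.1 -0.3 3.7 0.8 0;0.1 0 0 0 0"
}}

```text
clock: 6.78
tool_pos: [0.4445, 0.3578, 0.2735]
eef_rot: [-0.298, 0.646, 0.291, 0.64]
contact_force: [0.5, -6.0, -2.8]
opening: 0.239
```

```bash
python3 - <<'E'
from h import *
rep(handle(1.224,81.6))
E
```

```text
t 6.78 tcp [0.4445 0.3578 0.2735] grasp [0.4439 0.3562 0.1265] open mm 21.0 F [ 0.5 -6.  -2.8] Ftool [ 2.8 -4.3 -4.2] M [-1.06 -0.06 -0.37]
tool y az 139.2 xdown [-0.004 -0.011 -1.   ] grasp local H 82.8 rad 80.4 lev 1.176 q [-0.51  0.84 -0.43  1.83  0.57  0.62  1.13]
shift tool mm [-2.   2.4  5.9]
```

```bash
python3 - <<'E'
from h import *
rep(handle(1.55,82))
im,d=eyes.snapshot("top"); crop(cv2.convertScaleAbs(im,alpha=1.8,beta=20),205,110,150,120,5,"pics/top2.png")
im,d=eyes.snapshot("side"); crop(cv2.convertScaleAbs(im,alpha=1.5,beta=10),170,100,180,150,4,"pics/side2.png")
E
```

```text
t 6.78 tcp [0.4445 0.3578 0.2735] grasp [0.4439 0.3562 0.1265] open mm 21.0 F [ 0.5 -6.  -2.8] Ftool [ 2.8 -4.3 -4.2] M [-1.06 -0.06 -0.37]
tool y az 139.2 xdown [-0.004 -0.011 -1.   ] grasp local H 82.8 rad 80.4 lev 1.176 q [-0.51  0.84 -0.43  1.83  0.57  0.62  1.13]
shift tool mm [-6.6 24.7 14.5]
```

View pics/top2.png

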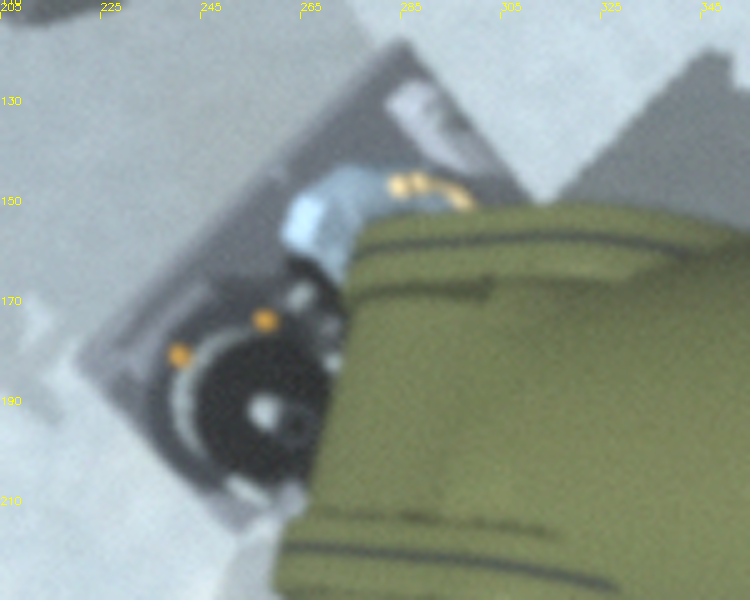

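View pics/side2.png

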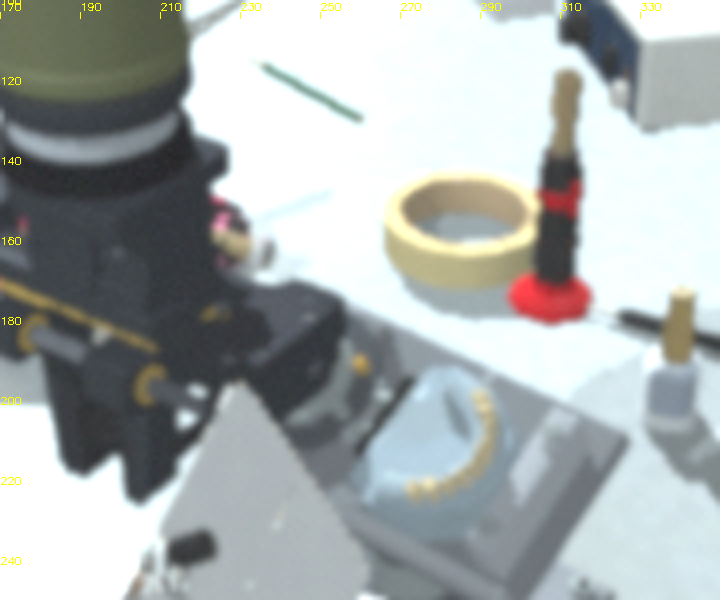

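{"name": "carry_out", "arguments": {
  "targets": "0.1 -0.5 3.3 1.6 0;0.1 -0.7 3.3 1.7 0;0.1 -0.8 3.3 1.8 0;0.1 -0.9 3.3 1.9 0;0.1 -0.9 3.2 2.0 0;0.1 -0.9 3.1 2.0 0;0.1 -1.0 3.0 2.0 0;0.1 -1.0 3.0 2.0 0;0.1 0 0 0 0;0.1 0 0 0 0"
}}

```text
clock: 7.72
tool_pos: [0.4344, 0.3852, 0.2797]
eef_rot: [-0.298, 0.647, 0.291, 0.639]
contact_force: [-0.0, -7.2, -2.4]
opening: 0.242
```

```bash
cat >> h.py <<'E'
def nose(im,d):
    P=cloud("top",d);c,A=frame(); L=(P-c)@A.T*1000
    hsv=cv2.cvtColor(im,cv2.COLOR_BGR2HSV); m=((hsv[...,1]>110)&(hsv[...,0]<30)).astype(np.uint8)
    m[:165]=0;m[215:]=0;m[:,:225]=0;m[:,270:]=0
    n,lab,st,cen=cv2.connectedComponentsWithStats(m)
    for i in range(1,n):
        if st[i,4]<4: continue
        # ray to plane H=22
        o,dd=ray("top",[cen[i]]); z=A[2]; s=(.022-(o-c)@z)/(dd[0]@z); q=A@(o+s*dd[0]-c)*1000-np.r_[AX,0]
        print('brass',st[i,4],cen[i].round(1),'rad',np.hypot(q[0],q[1]).round(1),'ang deg',np.degrees(np.arctan2(q[1],q[0])).round(1))
E
python3 - <<'E'
from h import *
rep(handle(1.55,82))
im=cv2.imread("pics/top0.png"); nose(im,np.load("pics/top0.npy"))
im,d=eyes.snapshot("top"); nose(im,d);crop(cv2.convertScaleAbs(im,alpha=1.8,beta=20),205,110,150,120,5,"pics/top3.png")
E
```

```text
t 7.72 tcp [0.4344 0.3852 0.2797] grasp [0.4335 0.3831 0.1327] open mm 21.3 F [-0.  -7.2 -2.4] Ftool [ 2.5 -4.7 -5.4] M [-1.33  0.26 -0.37]
tool y az 139.3 xdown [-0.006 -0.014 -1.   ] grasp local H 82.4 rad 76.1 lev 1.551 q [-0.55  0.84 -0.44  1.79  0.55  0.66  1.11]
shift tool mm [-0.1 -0.7  1. ]
brass 13 [257.6 173.6] rad 30.7 ang deg -56.3
brass 10 [237.8 193. ] rad 31.0 ang deg 54.7
brass 15 [244.7 176. ] rad 31.9 ang deg -9.0
```

{"name": "carry_out", "arguments": {
  "targets": "0.1 0.5 -2 -1 0;0.1 0.5 -2 -1 0;0.1 -1.7 0.1 -1 0;0.1 -1.7 0.1 -1 0;0.1 -1.7 0.1 -1 0;0.1 -1.7 0.1 -1 0;0.1 -1.7 0.1 -1 0;0.1 -1.7 0.1 -1 0;0.1 -1.7 0.1 -1 0;0.1 0 0 0 0;0.1 0 0 0 0",
  "force": 30
}}

```text
clock: 8.68
tool_pos: [0.4323, 0.3802, 0.2925]
eef_rot: [-0.296, 0.643, 0.295, 0.642]
contact_force: [-1.3, -3.0, -14.2]
opening: 0.235
```

```bash
python3 - <<'E'
from h import *
rep(handle(1.5,82))
im,d=eyes.snapshot("top"); nose(im,d)
P=cloud("top",d);c,A=frame();H=((P-c)@A.T)[...,2]*1000
print(np.nanmedian(H[180:200,247:253]), H[180:204:3,243:270:3].round(0))
im,d=eyes.snapshot("side");crop(cv2.convertScaleAbs(im,alpha=1.5,beta=10),170,130,180,110,4,"pics/side3.png")
E
```

```text
t 8.68 tcp [0.4323 0.3802 0.2925] grasp [0.4321 0.3799 0.1455] open mm 20.7 F [ -1.3  -3.  -14.2] Ftool [14.2 -1.  -3.1] M [-0.66  0.59 -0.35]
tool y az 139.3 xdown [-0.001 -0.002 -1.   ] grasp local H 95.2 rad 72.3 lev 1.56 q [-0.54  0.81 -0.45  1.8   0.55  0.66  1.12]
shift tool mm [13.6 -2.9  2.6]
brass 13 [244.5 176.2] rad 31.9 ang deg -8.2
53.45852737800754 [[ 21.  23.  25.  37.  53. 346. 357. 362. 367.]
 [ 26.  27.  48.  54.  55. 349. 359. 364. 368.]
 [ 24.  34.  55.  54.  57. 354. 360. 365. 371.]
 [ 26.  48.  56.  54.  55. 356. 363. 370. 372.]
 [ 25.  53.  53.  54. 349. 358. 364. 370. 375.]
 [ 26.  52.  54.  53. 354. 361. 367. 372. 376.]
 [ 28.  51.  53.  53. 356. 365. 370. 374. 377.]
 [ 19.  25.  52.  52. 360. 366. 371. 374. 379.]]
```

View pics/side3.png

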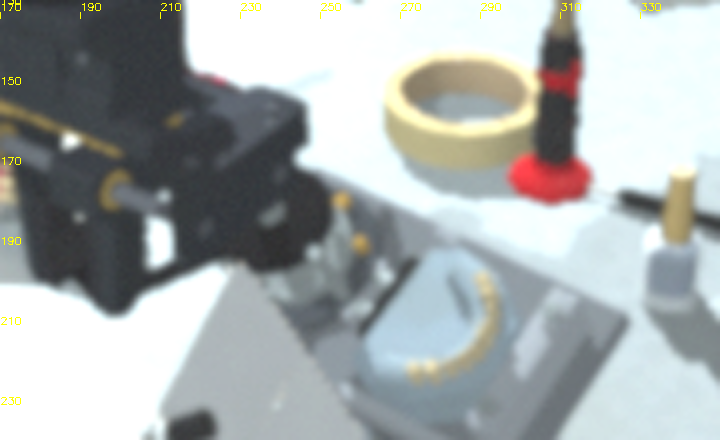

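{"name": "carry_out", "arguments": {
  "targets": "0.1 -1.7 0.1 -1 0;0.1 -1.7 0.1 -1 0;0.1 -1 0 -0.5 0;0.1 0 0 0 0",
  "force": 35
}}

```text
clock: 9.12
tool_pos: [0.4308, 0.3787, 0.2974]
eef_rot: [-0.295, 0.643, 0.295, 0.642]
contact_force: [-1.2, -3.4, -15.0]
opening: 0.232
```

```bash
cat >> h.py <<'E'
def cap(d):
    P=cloud("top",d);c,A=frame();L=(P-c)@A.T*1000
    rr=np.hypot(L[...,0]-AX[0],L[...,1]-AX[1]); z=L[...,2][(rr<25)&(rr>13)&(L[...,2]>40)&(L[...,2]<64)]
    z2=L[...,2]; h=L[(z2>85)&(z2<115)&(rr>55)&(rr<95)]
    print('cap H',np.median(z).round(1),len(z),'lift',np.median(z).round(1)-44.9, 'handle pts',len(h), h.mean(0).round(1) if len(h) else '')
E
python3 - <<'E'
from h import *
rep(handle(1.5,82))
im,d=eyes.snapshot("top"); nose(im,d); cap(d); cap(np.load("pics/top0.npy"))
E
```

```text
t 9.12 tcp [0.4308 0.3787 0.2974] grasp [0.4308 0.3786 0.1504] open mm 20.4 F [ -1.2  -3.4 -15. ] Ftool [15.  -1.3 -3.4] M [-0.7   0.54 -0.37]
tool y az 139.3 xdown [-0.    -0.001 -1.   ] grasp local H 100.3 rad 71.6 lev 1.565 q [-0.54  0.8  -0.46  1.81  0.54  0.66  1.12]
shift tool mm [18.4 -3.   4.4]
brass 13 [244.5 176.2] rad 31.9 ang deg -8.2
cap H 58.7 139 lift 13.800000000000004 handle pts 0 
cap H 44.8 370 lift -0.10000000000000142 handle pts 151 [-92.    8.9  95.3]
```

```bash
python3 - <<'E'
from h import *
s,R,g=rep(handle(.66,99.5))
arc(1.55,.65,18,99.5)
E
```

```text
t 9.17 tcp [0.4309 0.3787 0.2973] grasp [0.4308 0.3786 0.1503] open mm 20.2 F [ -1.4  -4.  -15.3] Ftool [15.3 -1.5 -4. ] M [-0.78  0.52 -0.32]
tool y az 139.3 xdown [-0.    -0.001 -1.   ] grasp local H 100.2 rad 71.6 lev 1.564 q [-0.54  0.8  -0.46  1.81  0.54  0.66  1.12]
shift tool mm [  4.2 -63.  -11.2]
1.5 [ 0.9 -3.2 -1.7]
1.45 [ 0.8 -3.2 -1.6]
1.4 [ 0.7 -3.4 -1.5]
1.35 [ 0.6 -3.5 -1.4]
1.3 [ 0.5 -3.5 -1.2]
1.25 [ 0.4 -3.6 -1. ]
1.2 [ 0.3 -3.6 -0.9]
1.15 [ 0.3 -3.7 -0.7]
1.1 [ 0.1 -3.7 -0.6]
1.05 [ 0.1 -3.7 -0.4]
1.0 [-0.1 -3.7 -0.2]
0.95 [-0.1 -3.8 -0.1]
0.9 [-0.2 -3.7  0.1]
0.85 [-0.4 -3.8  0.3]
0.8 [-0.4 -3.7  0.4]
0.75 [-0.5 -3.6  0.5]
0.7 [-0.6 -3.7  0.8]
0.65 [-0.6 -3.5  0.8]
```

{"name": "carry_out", "arguments": {
  "targets": "0.1 0.9 -3.2 -2 0;0.1 0.8 -3.2 -2 0;0.1 0.7 -3.4 -2 0;0.1 0.6 -3.5 -1.8 0;0.1 0.5 -3.5 -1.5 0;0.1 0.4 -3.6 -1.3 0;0.1 0.3 -3.6 -1.2 0;0.1 0.3 -3.7 -1 0;0.1 0.1 -3.7 -0.8 0;0.1 0.1 -3.7 -0.5 0;0.1 -0.1 -3.7 -0.2 0;0.1 -0.1 -3.8 -0.1 0;0.1 -0.2 -3.7 0.1 0;0.1 -0.4 -3.8 0.3 0;0.1 -0.4 -3.7 0.4 0;0.1 -0.5 -3.6 0.5 0;0.1 -0.6 -3.7 0.7 0;0.1 0 0 0 0;0.1 0 0 0 0"
}}

```text
clock: 10.75
tool_pos: [0.4686, 0.3313, 0.2953]
eef_rot: [-0.295, 0.641, 0.297, 0.643]
contact_force: [-4.9, 1.5, -14.0]
opening: 0.235
```

```bash
python3 - <<'E'
from h import *
s,R,g=rep(handle(.66,99.5))
im,d=eyes.snapshot("top"); nose(im,d); cap(d)
crop(cv2.convertScaleAbs(im,alpha=1.8,beta=20),205,110,150,120,5,"pics/top4.png")
E
```

```text
t 10.75 tcp [0.4686 0.3313 0.2953] grasp [0.4686 0.3318 0.1483] open mm 20.7 F [ -4.9   1.5 -14. ] Ftool [14.   4.7 -2.1] M [0.14 0.61 0.33]
tool y az 139.6 xdown [ 0.     0.003 -1.   ] grasp local H 101.4 rad 72.6 lev 0.704 q [-0.42  0.81 -0.47  1.81  0.56  0.66  1.21]
shift tool mm [ 2.2 -3.9 -0.3]
brass 13 [257.6 173.6] rad 30.7 ang deg -56.3
brass 13 [244.5 176.2] rad 31.9 ang deg -8.2
cap H 57.7 411 lift 12.800000000000004 handle pts 0
```

View pics/top4.png

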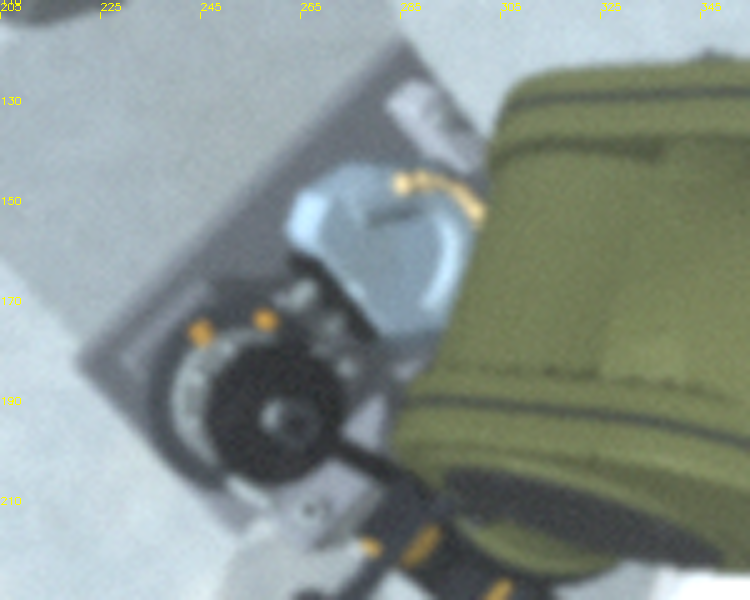

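{"name": "carry_out", "arguments": {
  "targets": "0.1 1.8 -0.5 1 0;0.1 1.8 -0.1 1 0;0.1 1.8 -0.1 1 0;0.1 1.8 -0.1 1 0;0.1 1.8 -0.1 1 0;0.1 1.8 -0.1 1 0;0.1 1.8 -0.1 1 0;0.1 1.8 0 1 0;0.1 0 0 0 0;0.1 0 0 0 0"
}}

```text
clock: 11.63
tool_pos: [0.4735, 0.3353, 0.281]
eef_rot: [-0.296, 0.643, 0.296, 0.641]
contact_force: [-9.4, -3.3, -5.3]
opening: 0.231
```

```bash
python3 - <<'E'
from h import *
s,R,g=rep(handle(.68,85))
im,d=eyes.snapshot("top"); nose(im,d); cap(d)
E
```

```text
t 11.63 tcp [0.4735 0.3353 0.281 ] grasp [0.4731 0.335  0.134 ] open mm 20.3 F [-9.4 -3.3 -5.3] Ftool [ 5.4  5.  -8.6] M [-0.54  1.59  0.42]
tool y az 139.5 xdown [-0.002 -0.002 -1.   ] grasp local H 86.4 rad 75.2 lev 0.704 q [-0.43  0.83 -0.46  1.8   0.57  0.65  1.21]
shift tool mm [ 0.8 -1.8  1.2]
brass 14 [257.8 173.6] rad 30.8 ang deg -56.9
brass 12 [244.7 176.1] rad 31.9 ang deg -8.7
cap H 44.8 372 lift -0.10000000000000142 handle pts 0
```

```bash
python3 - <<'E'
from h import *
arc(.7,1.56,17,86)
E
```

```text
0.75 [ 0.6  3.7 -0.7]
0.8 [ 0.5  3.7 -0.5]
0.85 [ 0.5  3.7 -0.4]
0.9 [ 0.3  3.8 -0.3]
0.95 [0.2 3.8 0. ]
1.0 [0.1 3.8 0.1]
1.05 [0.1 3.8 0.2]
1.1 [-0.1  3.7  0.5]
1.16 [-0.1  3.8  0.6]
1.21 [-0.3  3.7  0.7]
1.26 [-0.3  3.6  1. ]
1.31 [-0.5  3.7  1. ]
1.36 [-0.5  3.5  1.3]
1.41 [-0.6  3.5  1.4]
1.46 [-0.7  3.4  1.5]
1.51 [-0.9  3.3  1.7]
1.56 [-0.8  3.2  1.8]
```

{"name": "carry_out", "arguments": {
  "targets": "0.1 0.6 3.7 -0.7 0;0.1 0.5 3.7 -0.5 0;0.1 0.5 3.7 -0.4 0;0.1 0.3 3.8 -0.3 0;0.1 0.2 3.8 0 0;0.1 0.1 3.8 0.1 0;0.1 0.1 3.8 0.2 0;0.1 -0.1 3.7 0.5 0;0.1 -0.1 3.8 0.6 0;0.1 -0.3 3.7 0.7 0;0.1 -0.3 3.6 1 0;0.1 -0.5 3.7 1 0;0.1 -0.5 3.5 1.3 0;0.1 0 0 0 0",
  "force": 25
}}

```text
clock: 12.85
tool_pos: [0.443, 0.3664, 0.2806]
eef_rot: [-0.296, 0.643, 0.291, 0.643]
contact_force: [-0.5, -7.8, -6.3]
opening: 0.241
```

```bash
python3 - <<'E'
from h import *
s,R,g=rep(handle(1.56,86))
im,d=eyes.snapshot("top"); nose(im,d); cap(d)
E
```

```text
t 12.85 tcp [0.443  0.3664 0.2806] grasp [0.4435 0.3656 0.1336] open mm 21.2 F [-0.5 -7.8 -6.3] Ftool [ 6.4 -4.7 -6.2] M [-1.55  0.17 -0.46]
tool y az 139.0 xdown [ 0.003 -0.006 -1.   ] grasp local H 85.9 rad 72.8 lev 1.287 q [-0.52  0.83 -0.44  1.81  0.57  0.63  1.12]
shift tool mm [-2.9 19.1  6.1]
brass 14 [250.8 173.4] rad 31.5 ang deg -31.6
brass 15 [258.1 173.5] rad 31.2 ang deg -58.0
cap H 44.7 297 lift -0.19999999999999574 handle pts 1 [-63.7 123.6 114.2]
```

{"name": "carry_out", "arguments": {
  "targets": "0.1 -0.5 3.5 1.2 0;0.1 -0.6 3.4 1.3 0;0.1 -0.7 3.4 1.4 0;0.1 -0.8 3.3 1.4 0;0.1 -0.8 3.2 1.4 0;0.1 -0.8 3.2 1.5 0;0.1 0 2 1 0;0.1 0 0 0 0;0.1 0 0 0 0"
}}

```text
clock: 13.65
tool_pos: [0.4338, 0.3857, 0.2842]
eef_rot: [-0.297, 0.644, 0.289, 0.644]
contact_force: [4.3, -11.1, -7.4]
opening: 0.239
```

```bash
python3 - <<'E'
from h import *
s,R,g=rep(handle(1.56,86))
im,d=eyes.snapshot("top"); nose(im,d); cap(d); crop(cv2.convertScaleAbs(im,alpha=1.8,beta=20),205,110,150,120,5,"pics/top5.png")
E
```

```text
t 13.65 tcp [0.4338 0.3857 0.2842] grasp [0.4345 0.3842 0.1372] open mm 21.0 F [  4.3 -11.1  -7.4] Ftool [  7.5 -10.4  -5.5] M [-2.16 -0.47 -0.41]
tool y az 138.9 xdown [ 0.004 -0.01  -1.   ] grasp local H 85.6 rad 73.1 lev 1.575 q [-0.56  0.83 -0.44  1.79  0.55  0.65  1.1 ]
shift tool mm [ 0.8  0.1 -2.1]
cap H 44.7 41 lift -0.19999999999999574 handle pts 0
```

View pics/top5.png

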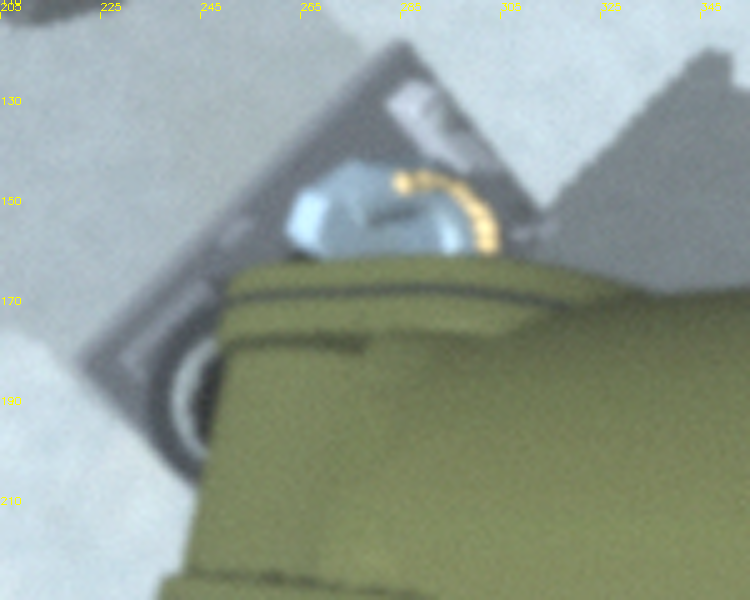

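{"name": "carry_out", "arguments": {
  "targets": "0.1 0.5 -3 -1 0;0.1 0.5 -3 -1.5 0;0.1 -1.9 0.1 -1.1 0;0.1 -1.9 0.1 -1.1 0;0.1 -1.9 0.1 -1.1 0;0.1 -1.9 0.1 -1.1 0;0.1 -1.9 0.1 -1.1 0;0.1 -1.9 0.1 -1.1 0;0.1 -1.9 0.1 -1.1 0;0.1 -1.5 0 -1 0;0.1 0 0 0 0",
  "force": 35
}}

```text
clock: 14.62
tool_pos: [0.4298, 0.3786, 0.299]
eef_rot: [-0.294, 0.641, 0.294, 0.645]
contact_force: [7.5, -1.5, -15.7]
opening: 0.234
```

```bash
python3 - <<'E'
from h import *
s,R,g=rep(handle(.72,99.5))
im,d=eyes.snapshot("top"); nose(im,d); cap(d)
E
```

```text
t 14.62 tcp [0.4298 0.3786 0.299 ] grasp [0.4306 0.379  0.152 ] open mm 20.6 F [  7.5  -1.5 -15.7] Ftool [15.8 -6.6  3.7] M [-0.19 -1.23 -0.42]
tool y az 139.1 xdown [ 0.006  0.003 -1.   ] grasp local H 101.6 rad 71.0 lev 1.576 q [-0.54  0.8  -0.45  1.81  0.55  0.65  1.11]
shift tool mm [  6.8 -59.1 -12.2]
brass 16 [254.8 173.3] rad 30.7 ang deg -45.9
cap H 58.8 154 lift 13.899999999999999 handle pts 0
```

{"name": "carry_out", "arguments": {
  "targets": "0.1 0.9 -3.2 -2 0;0.1 0.8 -3.2 -2 0;0.1 0.7 -3.4 -2 0;0.1 0.6 -3.5 -1.8 0;0.1 0.5 -3.5 -1.5 0;0.1 0.4 -3.6 -1.3 0;0.1 0.3 -3.6 -1.2 0;0.1 0.3 -3.7 -1 0;0.1 0.1 -3.7 -0.8 0;0.1 0.1 -3.7 -0.5 0;0.1 -0.1 -3.7 -0.2 0;0.1 -0.1 -3.8 -0.1 0;0.1 -0.2 -3.7 0.1 0;0.1 -0.4 -3.8 0.3 0;0.1 -0.4 -3.7 0.4 0;0.1 -0.5 -3.6 0.5 0;0.1 -0.6 -3.7 0.7 0;0.1 0 0 0 0;0.1 0 0 0 0"
}}

```text
clock: 16.25
tool_pos: [0.4631, 0.3318, 0.2958]
eef_rot: [-0.295, 0.642, 0.299, 0.642]
contact_force: [-4.0, 2.1, -14.4]
opening: 0.232
```

```bash
python3 - <<'E'
from h import *
s,R,g=rep(handle(.68,99.5))
im,d=eyes.snapshot("top"); nose(im,d); cap(d)
crop(cv2.convertScaleAbs(im,alpha=1.8,beta=20),225,155,60,60,10,"pics/top6.png")
E
```

```text
t 16.25 tcp [0.4631 0.3318 0.2958] grasp [0.4628 0.3323 0.1488] open mm 20.4 F [ -4.    2.1 -14.4] Ftool [14.4  4.4 -1. ] M [0.3  0.66 0.36]
tool y az 139.7 xdown [-0.002  0.004 -1.   ] grasp local H 103.7 rad 74.1 lev 0.774 q [-0.43  0.8  -0.47  1.82  0.56  0.65  1.21]
shift tool mm [ 2.9 -7.2  2.7]
brass 27 [256.  173.5] rad 30.5 ang deg -50.5
cap H 58.7 417 lift 13.800000000000004 handle pts 0
```

View pics/top6.png

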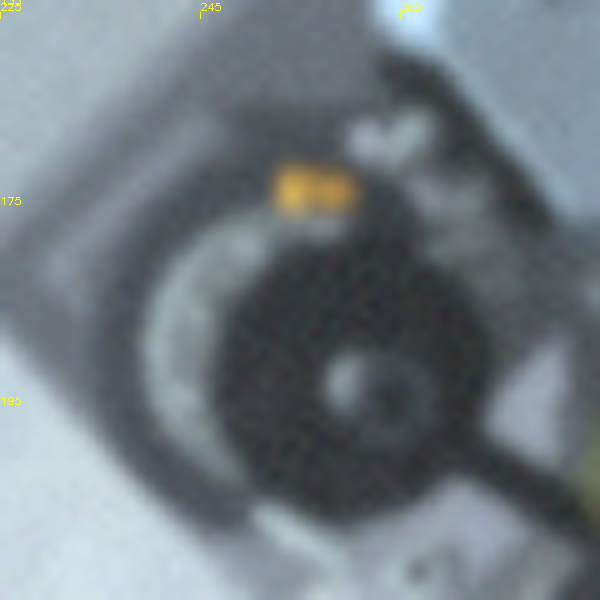

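{"name": "carry_out", "arguments": {
  "targets": "0.1 0 -3.5 0.5 0;0.1 0 -3.5 0.5 0;0.1 1.8 -0.1 1 0;0.1 1.8 -0.1 1 0;0.1 1.8 -0.1 1 0;0.1 1.8 -0.1 1 0;0.1 1.8 -0.1 1 0;0.1 1.8 -0.1 1 0;0.1 1.8 -0.1 1 0;0.1 1.8 0 1 0;0.1 1 0 0.5 0;0.1 0 0 0 0;0.1 0 0 0 0"
}}

```text
clock: 17.38
tool_pos: [0.4744, 0.3321, 0.2808]
eef_rot: [-0.297, 0.644, 0.296, 0.64]
contact_force: [-9.6, -3.9, -3.2]
opening: 0.236
```

```bash
python3 - <<'E'
from h import *
s,R,g=rep(handle(.68,85))
im,d=eyes.snapshot("top"); nose(im,d); cap(d)
E
```

```text
t 17.38 tcp [0.4744 0.3321 0.2808] grasp [0.4738 0.3318 0.1338] open mm 20.8 F [-9.6 -3.9 -3.2] Ftool [ 3.3  4.7 -9.2] M [-0.73  1.71  0.47]
tool y az 139.6 xdown [-0.004 -0.002 -1.   ] grasp local H 87.0 rad 77.7 lev 0.677 q [-0.43  0.83 -0.46  1.8   0.57  0.65  1.21]
shift tool mm [0.5 0.9 3.2]
brass 28 [256.  173.6] rad 30.4 ang deg -50.5
cap H 44.8 373 lift -0.10000000000000142 handle pts 0
```

Dropped in. Turn forward in small steps and watch for the stall.

{"name": "carry_out", "arguments": {
  "targets": "0.1 0.6 3.7 -0.7 0;0.1 0.5 3.7 -0.5 0;0.1 0.5 3.7 -0.4 0;0.1 0.3 3.7 -0.3 0;0.1 0 0 0 0",
  "force": 25
}}

```text
clock: 17.85
tool_pos: [0.4659, 0.3369, 0.2792]
eef_rot: [-0.296, 0.644, 0.291, 0.643]
contact_force: [0.7, -9.7, -1.6]
opening: 0.235
```

```bash
python3 - <<'E'
from h import *
s,R,g=rep(handle(.88,86))
im,d=eyes.snapshot("top"); nose(im,d); cap(d)
E
```

```text
t 17.85 tcp [0.4659 0.3369 0.2792] grasp [0.4662 0.3358 0.1322] open mm 20.7 F [ 0.7 -9.7 -1.6] Ftool [ 1.7 -6.9 -6.9] M [-1.87  0.02 -0.47]
tool y az 139.1 xdown [ 0.002 -0.007 -1.   ] grasp local H 86.9 rad 78.0 lev 0.79 q [-0.45  0.83 -0.44  1.81  0.57  0.63  1.18]
shift tool mm [0.  7.2 2.4]
brass 27 [256.1 173.5] rad 30.5 ang deg -50.9
cap H 44.7 360 lift -0.19999999999999574 handle pts 0
```

{"name": "carry_out", "arguments": {
  "targets": "0.1 0.2 3.7 0 0;0.1 0.1 3.7 0.1 0;0.1 0 2 0 0;0.1 0 0 0 0"
}}

```text
clock: 18.23
tool_pos: [0.4605, 0.3409, 0.2785]
eef_rot: [-0.297, 0.644, 0.289, 0.643]
contact_force: [3.3, -14.3, -2.5]
opening: 0.234
```

```bash
python3 - <<'E'
from h import *
s,R,g=rep(handle(.88,86))
im,d=eyes.snapshot("top"); nose(im,d); cap(d)
E
```

```text
t 18.23 tcp [0.4605 0.3409 0.2785] grasp [0.461  0.3392 0.1315] open mm 20.6 F [  3.3 -14.3  -2.5] Ftool [  2.7 -11.8  -8.6] M [-2.49 -0.45 -0.41]
tool y az 138.9 xdown [ 0.004 -0.011 -1.   ] grasp local H 87.1 rad 78.2 lev 0.869 q [-0.47  0.83 -0.43  1.82  0.58  0.63  1.17]
shift tool mm [-0.6  1.1  3.2]
brass 26 [256.  173.5] rad 30.5 ang deg -50.3
cap H 44.8 364 lift -0.10000000000000142 handle pts 0
```

{"name": "carry_out", "arguments": {
  "targets": "0.1 0 3 0 0;0.1 0 3 0 0;0.1 0 3 0 0;0.1 0 0 0 0;0.1 0 0 0 0"
}}

```text
clock: 18.7
tool_pos: [0.4569, 0.3435, 0.2784]
eef_rot: [-0.298, 0.644, 0.285, 0.644]
contact_force: [10.6, -18.6, -2.8]
opening: 0.235
```

```bash
python3 - <<'E'
from h import *
s,R,g=rep(handle(.88,86))
im,d=eyes.snapshot("top"); nose(im,d); cap(d)
crop(cv2.convertScaleAbs(im,alpha=1.8,beta=20),205,110,150,120,5,"pics/top7.png")
E
```

```text
t 18.7 tcp [0.4569 0.3435 0.2784] grasp [0.4581 0.341  0.1314] open mm 20.7 F [ 10.6 -18.6  -2.8] Ftool [  3.2 -20.2  -6.9] M [-3.57 -1.89 -0.38]
tool y az 138.7 xdown [ 0.008 -0.017 -1.   ] grasp local H 87.3 rad 78.4 lev 0.913 q [-0.48  0.83 -0.43  1.82  0.58  0.63  1.15]
shift tool mm [-0.7 -2.3  3.7]
brass 26 [256.1 173.4] rad 30.7 ang deg -50.7
cap H 44.7 372 lift -0.19999999999999574 handle pts 0
```

View pics/top7.png

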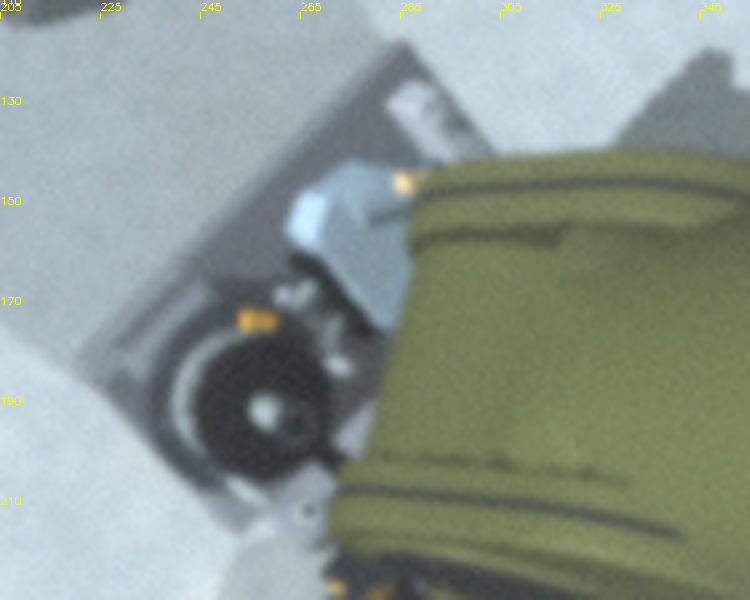

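{"name": "carry_out", "arguments": {
  "targets": "0.1 0 -3 -1 0;0.1 0 -3 -1 0;0.1 0 -3 -1 0;0.1 0 0 0 0;0.4 0 0 0 0;0.7 0 0 0 0;1 0 0 0 0;1 0 0 0 0;1 0 0 0 0;1 0 0 0 0;1 0 0 0 0;1 0 0 0 0;1 0 0 0 0;1 0 0 0 0"
}}

```text
clock: 19.92
tool_pos: [0.4557, 0.3439, 0.2781]
eef_rot: [-0.295, 0.642, 0.295, 0.643]
contact_force: [0.1, -0.3, -0.5]
opening: 0.97
```

```bash
python3 - <<'E'
from h import *
s,R,g=rep(handle(.85,86))
im,d=eyes.snapshot("top"); nose(im,d); cap(d)
E
```

```text
t 19.92 tcp [0.4557 0.3439 0.2781] grasp [0.4557 0.344  0.1311] open mm 85.4 F [ 0.1 -0.3 -0.5] Ftool [ 0.5 -0.3 -0.1] M [0.06 0.02 0.01]
tool y az 139.4 xdown [ 0.  0. -1.] grasp local H 86.8 rad 77.8 lev 0.961 q [-0.47  0.83 -0.44  1.83  0.58  0.62  1.16]
shift tool mm [-1.3 -8.3  3.2]
brass 28 [256.  173.6] rad 30.4 ang deg -50.5
cap H 44.8 365 lift -0.10000000000000142 handle pts 18 [-109.1  100.   111.1]
```

{"name": "carry_out", "arguments": {
  "targets": "1 -8 -2 0 0;1 -15 -2 0 0;1 -20 0 0 0;1 -20 0 0 0;1 -20 0 0 0;1 -20 0 0 0;1 -15 0 0 0;1 0 25 0 0;1 0 30 0 0;1 0 30 0 0;1 0 30 0 0;1 0 30 0 0;1 0 30 0 0;1 0 30 0 0;1 0 20 0 0;1 0 0 0 0;1 0 0 0 0;1 0 0 0 0"
}}

```text
clock: 21.47
tool_pos: [0.289, 0.487, 0.3962]
eef_rot: [-0.295, 0.643, 0.294, 0.643]
contact_force: [0.9, 0.1, -0.6]
opening: 1.004
```

```bash
python3 - <<'E'
from h import *
s,R,g=rep()
im,d=eyes.snapshot("top"); nose(im,d); cap(d)
crop(cv2.convertScaleAbs(im,alpha=1.8,beta=20),205,110,150,150,5,"pics/top8.png")
P=cloud("top",d);P0=cloud("top",np.load("pics/top0.npy"))
for Q in (P0,P):
    m=(Q[...,2]>.035)&(Q[...,2]<.05)&(Q[...,0]>.36)&(Q[...,0]<.46)&(Q[...,1]>.32)&(Q[...,1]<.42); print('pot',m.sum(),Q[m].mean(0).round(4))
im,d=eyes.snapshot("side");crop(cv2.convertScaleAbs(im,alpha=1.5,beta=10),200,155,130,100,6,"pics/side8.png")
E
```

```text
t 21.47 tcp [0.289  0.487  0.3962] grasp [0.2892 0.4869 0.2492] open mm 88.4 F [ 0.9  0.1 -0.6] Ftool [ 0.6 -0.6  0.7] M [0.06 0.04 0.06]
tool y az 139.3 xdown [ 0.001 -0.001 -1.   ] grasp local H 198.3 rad 214.8 lev 2.457 q [-0.81  0.66 -0.53  1.75  0.43  0.85  0.9 ]
brass 27 [256.1 173.5] rad 30.5 ang deg -50.9
cap H 44.8 368 lift -0.10000000000000142 handle pts 148 [-113.1   45.4   95.4]
pot 940 [0.4135 0.3741 0.041 ]
pot 947 [0.4134 0.3741 0.0409]
```

View pics/top8.png

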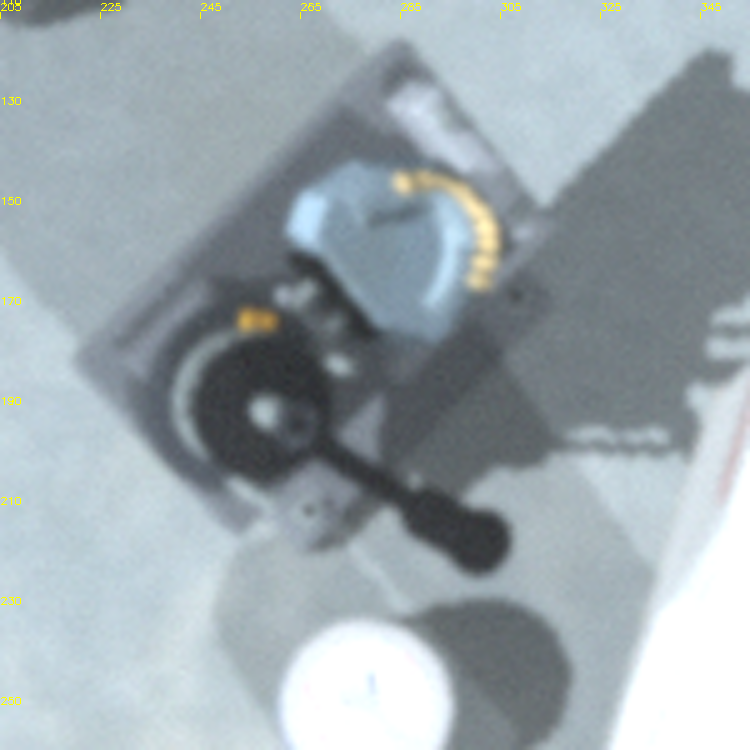

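View pics/side8.png

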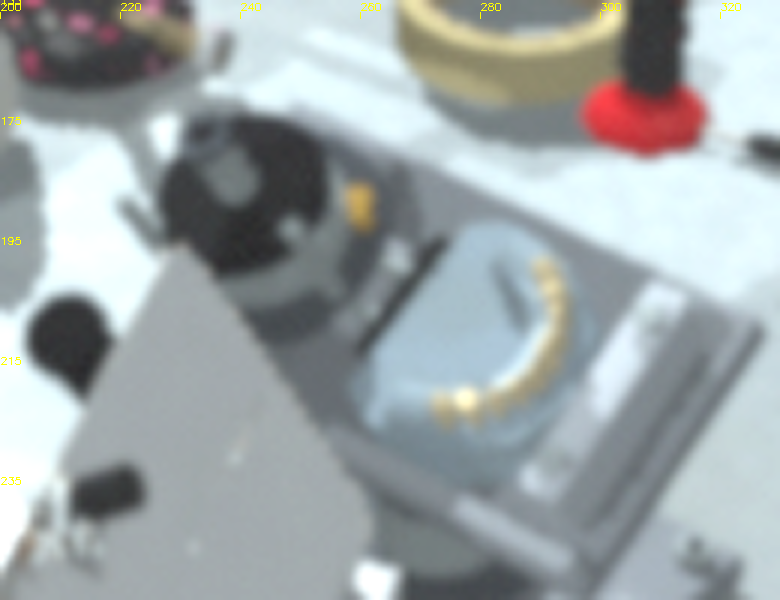

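```bash
python3 -c "
from plant import r
print(r.finish_job())"
```

```text
the job is handed in; nothing more can be done
None
```

The clamp is home against its stop, the lever is down in its serrations and released, and I handed the job in at about 21.6 s of the 51 s.

**What I did:** I gripped the lever's handle and tightened to the forward stop. I then lifted the lever 13–14 mm, swung it back about one tooth pitch, let it drop in and tightened again. After a second lift, swing-back and drop it stalled partway, at about 0.87–0.91 rad on the lever. I opened the gripper and moved the arm clear.

**Last checks:**
- **Spindle stop:** In the last top and side pictures the brass nose sits against the brass pin (top view around pixel 256,173). Pushing the handle with about 20 N did not move the nose any further.
- **Lever:** The hub cap is 44.8 mm above the table, so lift is about 0. The lever rests at about 0.8 rad.
- **Cast and pot:** The pad lies against the cast. By eye the cast moved only 2–3 mm towards the fixed jaw. The pot's measured position changed by about 0.1 mm.
- **Arm:** It stands clear, and the wrist force is within 1 N of zero.

**Not measured directly:** I had no reading of the pad's pressure or of the spindle angle. Both follow from the nose being at the pin and the stall. During strokes the tool ran up to about 5 mm off the handle's arc because the arm gives under load, with no visible effect on the result.

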